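# Close the polish jar and draw out the shoe-care caddy's handle

### The arm

A 6-joint arm with a two-finger parallel gripper is mounted at the origin on the work surface. World frame = base frame: x ahead of the robot, y to its left, z up, the work surface at z = 0. Lengths are in m, angles in degrees, forces in N, time in s.
With the tool pointing down it reaches from about 0.3 to 0.75 m from the base axis. Payload 8.5 kg.
Tool frame: the origin (TCP) lies at the very end of the fingers, on their centre line; the grasp point (between the pads) lies 19 mm behind it (env.hold_point_z is the distance from the TCP to the grasp point, in m); z points along the fingers, y is the line along which they close (so a half turn about z gives the same grasp; the last joint's range is limited). The gripper opens to 85 mm and grips with 20 to 120 N. Pads are 22 mm wide; open, the fingers measure 114 mm over their backs; the gripper's body (76 mm by 85 mm) begins 54 mm behind the grasp point. The pads swing forward as they close: fully open they stand 13 mm farther back than shut.
Start: joints at [-87.279, 21.807, 74.336, -0, 83.858, -12.336], TCP at [0.143, -0.531, 0.231] pointing down, gripper open.
Joint ranges: [-178.18, 178.18], [-50.72, 133.34], [12.68, 142.11], [-81.47, 261.47], [9.98, 163.14], [-165.26, 165.26]. Speed limits (degrees/s): [136.94, 136.94, 180, 180, 180, 180].

### API

Orientations are given as a 3x3 rotation matrix whose columns are the frame's x, y, z axes.
In Python, from rig import env, optics gives the robot as it stands.
- The arm moves only by the shell command python3 -m jog 'ROWS' [OPENING] [FORCE]. ROWS is JSON, a list of rows, each an object with "linear": the shift along the tool's x, y, z in units of 40 mm (1.0 is 40 mm), a list of three; "roll": the turn about the tool's z in units of 5 degrees (1.0 is 5 degrees). A call has 1 to 12 rows; each row shifts and turns the commanded pose from where the row before left it, along the tool's axes as they then stand; what a row does not reach is not made up. A row lasts 1/12 s, in which the tool goes at most 41.7 mm and 7.16 degrees, less where a joint would pass 70% of its speed; a pose out of reach is approached as far as the arm can. A call is refused whole if a number of a shift passes 1 or a number of a turn 1, either way. A call with a gripper value outside its range is refused whole. OPENING is the opening, from -1 (shut) to 1 (fully open), set as the call begins (- or left out, the last holds). The fingers move at their own pace and stop on an object; FORCE is the grip in N (left out, the last holds). Time passes only in rows, so rows that do not move let the fingers close. It gives the time, the measured TCP pose, the force, the opening and the grip force at its end, in the units of the state.
- env.observe(): the state, without advancing time (a new reading comes with each control period).
- optics.get_image(name): name is "scene" or "top"; returns the picture (384x512x3 uint8, red, green, blue); there is no depth.
- optics.calibration(name): a dict with "fov_y" (degrees; the focal length in pixels is half the picture's height over the tangent of half this angle, whatever the lens; pixels are square), "cx", "cy" (the principal point, pixels), "T" (4x4, takes a point from camera to world coordinates). Camera axes: x right, y down, z forward; pixel columns grow to the right and rows downward; lengths in m; the calibration is good to about 2 mm. A picture is of the moment at which its call begins. calibration takes no time and is no camera call.
- env.close_job(): hands the job in; it is judged then, once.
The state is a dict: "time_s": time; "q": joint angles; "qvel": joint speeds; "joint_efforts": joint torques, N m; "position": TCP position; "tool_rot": TCP orientation; "ft_force": force on the tool from outside, world axes, zero at the start; "wrist_torque": the same for the moment, N m; "grip_width": finger opening in m; "gripper_force": force on a finger pad.
Only numpy, scipy, OpenCV 4.12 (cv2) and the standard library are available. Lean on these libraries where they do the work, as an engineer would, in place of code of your own. Each camera call takes 0.05 s, during which the arm holds its last target. There are 200 camera calls.

### The job

Get the shoe-care caddy ready to be carried off: set the loose blue lid onto the open white polish jar in the caddy so that it sits fully down and level, and let go of it. Then press the red button to release the caddy's telescopic handle, take the handle by its black grip bar and pull it straight up past the first stop to the second stop, and finish while still holding it there, fully drawn out (it sinks back if let go). Leave the jar standing upright in the caddy and everything else where it is.

Things in the scene. Friction and masses are not known exactly. Their poses are not given: they have to be found in the camera images.
- lid: loose blue slip lid of the jar, an upturned cup shape: 59 mm outside diameter, 16 mm high, open underneath (skirt inside diameter 54 mm, 13 mm deep under its 3 mm top), white disc on top, 40 g; lies on the table the right way up. Origin at the centre of its underside (lower edge of the skirt), z up through its top. Grip it across its outside; it has 2 mm of clearance all round on the jar
- jar: open white jar of solid brown polish, loose, standing on the floor of the caddy's tray: 50 mm outside diameter, 50 mm high, about 0.25 kg. Origin at the centre of its underside, z up. With the lid seated, the lid's origin is 37 mm above the jar's
- caddy: wooden shoe-care tray, fixed to the table: 200 mm (x) by 360 mm (y), walls 36 mm high, 6 mm thick, floor 6 mm thick. Origin at the centre of its underside. In it a solid green housing 60 mm (x) by 190 mm (y), centred at x = 0, y = 60 mm, flat top 100 mm above the table, carries the grip at y = 20 mm and the button at y = 118 mm; the jar stands near the -y end
- release_top (a point): centre of the top face of the round red push button, 28 mm diameter, on the housing beside the grip. Pressed straight down 6 mm (5 N when fully down) it frees the handle, which then springs up about 20 mm by itself; it springs back when let go, and the handle stays free
- release (a joint): travel of the red button, 0 = out, 0.006 m = fully pressed; the handle comes free at about 0.004
- grip: black grip bar with orange band of the telescopic handle: 24 mm thick (x), 84 mm long (y), 22 mm high. Origin at its centre, axes parallel to the caddy's. Centre 124 mm above the table when locked in, about 144 released, 194 at the first stop, 249 at the second. It moves only straight up and down
- stage_upper (a joint): how far the thin upper tube (with the grip) is drawn out of the lower tube: 0 = locked in, 0.070 m = its stop, which is the handle's first stop. A return spring and the weight pull it down with about 3 N at the stop; let go, it sinks back to about 0.02
- stage_lower (a joint): how far the thicker lower tube is drawn out of the housing: 0 = in, 0.055 m = its stop, which is the handle's second stop. It has 4 N of friction and follows only after the upper tube has reached its stop, so the pull rises to about 8 N there and becomes rigid at the second stop
- tin: bystander: closed round brass-coloured polish tin, 72 mm diameter, 24 mm high, lying on the table near the lid. Origin at the centre of its underside
- brush: bystander: shoe brush 130 x 44 x 40 mm lying bristles down in the caddy in front of the housing. Origin at the centre of its underside
- bottle: bystander: amber bottle with black cap, 44 mm diameter, 85 mm high, standing in the caddy behind the housing. Origin at the centre of its underside
- sneaker: bystander: white sneaker, about 240 mm long, 100 mm high, on the table to the left. Origin under its middle
- sponge: bystander: yellow shine sponge block with grey handle, 45 x 80 x 34 mm, on the table to the right of the caddy. Origin at the centre of its underside
There are look-alikes about, which are no part of the job. Of the things like the lid, leave any that is orange or pink; of the rest the larger one is meant.

How it is judged (in metres and radians):
On the way, in this order (a step that is already met when the one before it is completed fails the run):
1. the lid sits fully down and level on the jar, let go (horizontal distance between lid and jar below 0.005 m and z of lid in the frame of jar between 0.034 and 0.04 m and angle between lid's own z axis and vertical below 0.06 rad and contact force between lid and the arm below 0.05 N and contact force between lid and the fingers below 0.05 N), for 0.3 s.
2. the red button is pressed and the handle has come free (value of joint each of release, stage_upper above 0.004 m).
3. the grip is held with the handle at its second stop (value of joint stage_upper above 0.064 m and value of joint stage_lower above 0.05 m and contact force between the fingers and grip above 1 N), for 0.2 s.
At the end, for the whole second after the job is handed in: Fingers hold the grip (over 1 N), upper tube out over 64 of 70 mm, lower over 50 of 55 mm, button out (under 2 mm); lid on the jar within 5 mm of centre, its origin 34 to 40 mm above the jar's, tilt under 0.06 rad; jar upright (0.06 rad) on the caddy's floor (all of step 3 and value of joint release below 0.002 m and horizontal distance between lid and jar below 0.005 m and z of lid in the frame of jar between 0.034 and 0.04 m and angle between each of lid, jar's own z axis and vertical below 0.06 rad and z of jar in the frame of caddy below 0.01 m and x of jar in the frame of caddy between -0.1 and 0.1 m and y of jar in the frame of caddy between -0.18 and 0.18 m); the arm keeps its last pose, push and grip.
It fails at once if the polish jar is tipped over or lifted out (tilt over 0.5 rad or raised over 60 mm) (angle between jar's own z axis and vertical above 0.5 rad or height (world z) of jar above 0.065 m).
It fails at once if a bystander is moved more than 40 mm (distance of any of tin, brush, bottle, sneaker, sponge from where it was at the start of the episode above 0.04 m).
It also fails if it takes over 64 s, if anything falls off the work surface, if the arm or the gripper's body presses on something with over 40 N, if the wrist force passes 120 N, or if a joint passes its speed limit or range.

## Working session

There is one attempt and no reset: what is moved stays moved. The work goes in short steps, Python scripts to look and compute and a shell command to move; the robot and the scene stay as the last step left them, time stands still between calls to the robot, and variables do not carry over. Pictures are saved under pics/ and viewed, at most 10 in all, crops included, and the job is handed in when it is done.

```bash
mkdir -p pics; ls; python3 - <<'E'
from rig import env, optics
import cv2, numpy as np
for n in("scene","top"):
    im=optics.get_image(n); cv2.imwrite(f"pics/{n}0.png",im[...,::-1]); c=optics.calibration(n); print(n,c)
s=env.observe(); print(s["position"],s["tool_rot"],s["grip_width"],s["time_s"],env.hold_point_z)
E
```

```text
pics
scene {'fov_y': 50.19639913347547, 'cx': 255.65962048123905, 'cy': 192.37288301881046, 'T': array([[ 0.79925486,  0.47372949, -0.36982705,  0.97017771],
       [ 0.60097822, -0.63419853,  0.48643335, -0.47969708],
       [-0.00410595, -0.61104222, -0.79158736,  0.97587643],
       [ 0.        ,  0.        ,  0.        ,  1.        ]])}
top {'fov_y': 44.94010473990332, 'cx': 259.7033111355914, 'cy': 185.77984908006167, 'T': array([[-2.97380005e-02, -9.78660790e-01,  2.03319228e-01,
         2.94481592e-01],
       [-9.99543230e-01,  3.02114090e-02, -7.75606213e-04,
         1.79567914e-02],
       [-5.38350497e-03, -2.03249423e-01, -9.79112195e-01,
         1.39658861e+00],
       [ 0.00000000e+00,  0.00000000e+00,  0.00000000e+00,
         1.00000000e+00]])}
[ 0.14286047 -0.53087928  0.23079261] [[ 9.65670974e-01  2.59768286e-01 -9.14329315e-05]
 [ 2.59768202e-01 -9.65670230e-01  1.21958807e-03]
 [ 2.28516244e-04 -1.20147217e-03 -9.99999252e-01]] 0.08540199834356756 0.1 0.0187
```

View pics/top0.png

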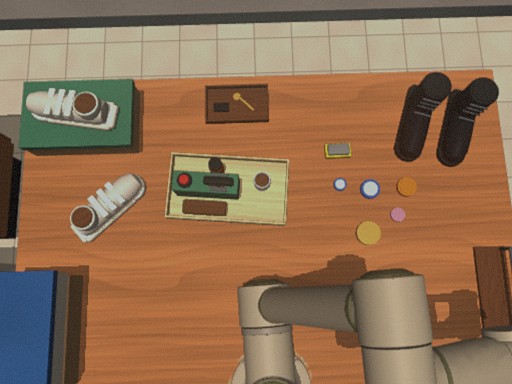

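View pics/scene0.png

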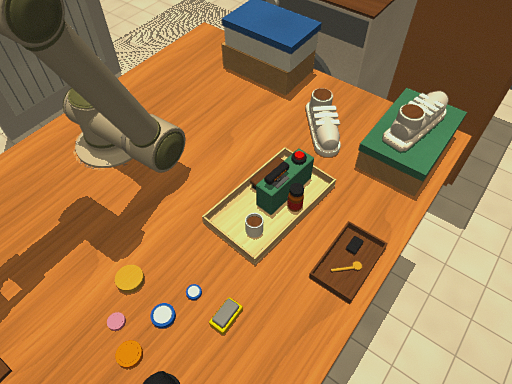

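The top view shows several lid-like things. There are two blue-and-white ones, the larger at (370,189) and the smaller at (340,184), plus an orange one at (407,187) and a pink one at (398,214). The brass tin is at (368,233). Leaving orange and pink aside, the larger blue one at (370,189), seen at (163,316) in the scene view, is the one meant. The jar is at (262,181), the red button at (184,180) and the grip at about (218,182).

```bash
cat > h.py <<'E'
import cv2, numpy as np
from rig import env, optics
def K(n):
    c=optics.calibration(n); f=192/np.tan(np.radians(c["fov_y"])/2); return f,c["cx"],c["cy"],c["T"]
def ray(n,uv):
    f,cx,cy,T=K(n); d=T[:3,:3]@np.array([(uv[0]-cx)/f,(uv[1]-cy)/f,1]); return T[:3,3],d
def plane(n,uv,z):
    o,d=ray(n,uv); return o+d*(z-o[2])/d[2]
def tri(a,b):
    (o1,d1),(o2,d2)=ray("top",a),ray("scene",b)
    s=np.linalg.lstsq(np.c_[d1,-d2],o2-o1,rcond=None)[0]; p,q=o1+d1*s[0],o2+d2*s[1]
    return (p+q)/2,np.linalg.norm(p-q)
def proj(n,p):
    f,cx,cy,T=K(n); c=T[:3,:3].T@(np.asarray(p)-T[:3,3]); return c[:2]/c[2]*f+[cx,cy]
def blob(im,lo,hi,c,r):
    h=cv2.cvtColor(im,cv2.COLOR_RGB2HSV); m=cv2.inRange(h,np.array(lo),np.array(hi))
    w=np.zeros_like(m); cv2.circle(w,c,r,255,-1); m&=w
    k=max(cv2.findContours(m,cv2.RETR_EXTERNAL,cv2.CHAIN_APPROX_NONE)[0],key=len)
    return k[:,0,:].astype(float), cv2.fitEllipse(k)
def circ(n,k,z):
    p=np.array([plane(n,u,z)[:2] for u in k]); (x,y),r=cv2.minEnclosingCircle(p.astype(np.float32)); 
    A=np.c_[2*p,np.ones(len(p))]; s=np.linalg.lstsq(A,(p**2).sum(1),rcond=None)[0]
    return s[:2].round(4),round(float(np.sqrt(s[2]+s[0]**2+s[1]**2)),4)
E
python3 - <<'E'
from h import *
I={n:optics.get_image(n) for n in("top","scene")}
items={"lidwhite":((0,0,150),(179,90,255),{"top":(370,189),"scene":(163,316)},.016,8),
"lidblue":((95,110,50),(130,255,255),{"top":(370,189),"scene":(163,316)},.016,16),
"smallblue":((95,110,50),(130,255,255),{"top":(340,184),"scene":(194,292)},.016,9),
"red":((0,170,120),(6,255,255),{"top":(184,180),"scene":(299,157)},.11,10),
"brown":((3,60,30),(15,255,140),{"top":(262,181),"scene":(254,218)},.050,9)}
for k,(lo,hi,c,z,r) in items.items():
    ce={}
    for n in c:
        try:
            kk,e=blob(I[n],lo,hi,c[n],r if n=="top" else int(r*1.3)); ce[n]=e[0]; print(k,n,np.round(e[0],1),np.round(e[1],1),circ(n,kk,z))
        except Exception as ex: print(k,n,ex)
    if len(ce)==2: print("  tri",tri(ce["top"],ce["scene"]))
a=cv2.resize(I["top"][140:250,150:310],None,fx=5,fy=5,interpolation=cv2.INTER_CUBIC)[:600]
cv2.imwrite("pics/caddy.png",a[...,::-1])
a=cv2.resize(I["top"][160:250,320:440],None,fx=6,fy=6,interpolation=cv2.INTER_CUBIC)
cv2.imwrite("pics/lids.png",a[...,::-1])
E
```

```text
lidwhite top [370.1 188.3] [13.5 14.4] (array([ 0.5631, -0.3173]), 0.0213)
lidwhite scene [162.2 314.5] [15.8 18.2] (array([ 0.5646, -0.3212]), 0.0206)
  tri (array([ 0.56338409, -0.31955275,  0.01099653]), np.float64(0.0024417719521065014))
lidblue top [369.9 188.5] [17.2 18.1] (array([ 0.5626, -0.3166]), 0.0269)
lidblue scene [162.6 315.2] [22.9 24.8] (array([ 0.5664, -0.3217]), 0.0291)
  tri (array([ 0.56367721, -0.31973565,  0.0071108 ]), np.float64(0.002191657975174449))
smallblue top [339.8 183.7] [11.  11.8] (array([ 0.5794, -0.225 ]), 0.0164)
smallblue scene [193.4 291.7] [14.6 15.1] (array([ 0.5852, -0.2328]), 0.0191)
  tri (array([ 0.58169244, -0.22924732,  0.00519697]), np.float64(0.0023036067405413953))
red top [183.1 178.9] [8.4 8.9] (array([0.5883, 0.234 ]), 0.0124)
red scene [299.  154.2] [6.2 8.7] (array([0.582 , 0.2378]), 0.0122)
  tri (array([0.58595897, 0.23211382, 0.11763273]), np.float64(0.0016065510775915696))
brown top [261.6 179.6] [12.6 13.1] (array([0.5927, 0.0108]), 0.0193)
brown scene [254.  220.9] [10.  14.1] (array([0.5925, 0.0088]), 0.0175)
  tri (array([0.59244473, 0.01019819, 0.04829544]), np.float64(0.0016489439867562051))
```

View pics/caddy.png

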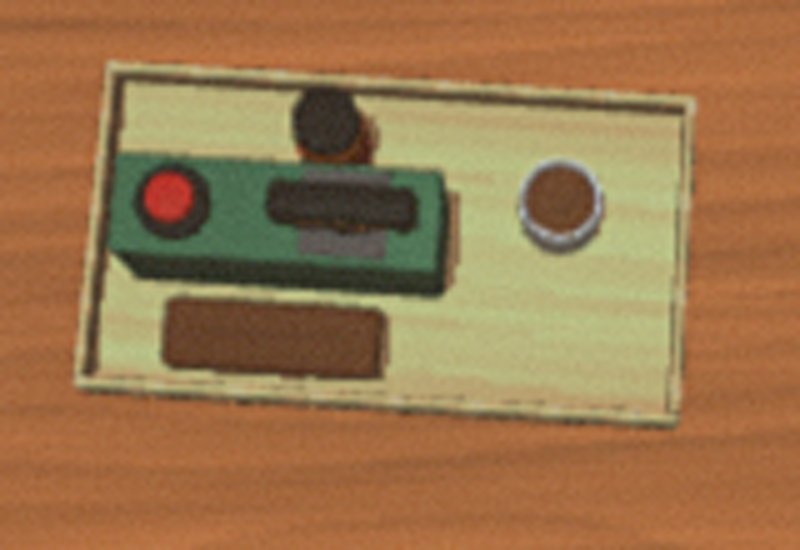

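View pics/lids.png

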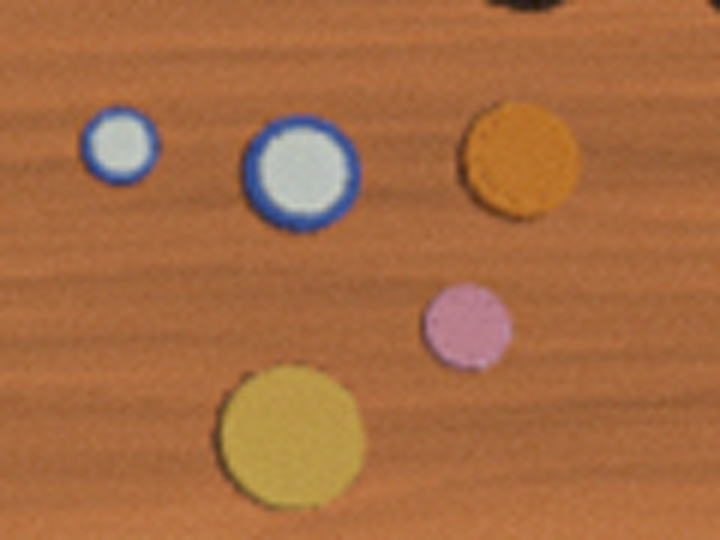

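The crop confirms the lid: (370,189) is blue with a white disc and about 59 mm across, and (340,184) is the smaller look-alike. The caddy crop shows the jar, grip and button with a small caddy yaw, which I'll compute next.

```bash
python3 - <<'E'
from h import *
c=[(150+x/5,140+y/5) for x,y in((108,62),(693,97),(678,422),(77,388))]
P=np.array([plane("top",u,.036)[:2] for u in c]); print(P.round(4), P.mean(0).round(4))
for a,b in((1,0),(2,3)):
    d=P[a]-P[b]; d=-d; print(np.linalg.norm(d),"theta",np.degrees(np.arctan2(-d[0],d[1])))
for a,b in((0,3),(1,2)):
    d=P[a]-P[b]; print(np.linalg.norm(d),"theta",np.degrees(np.arctan2(d[1],d[0])))
print("grip",plane("top",(150+343/5,140+203/5),.135))
E
```

```text
[[ 0.6889  0.2817]
 [ 0.6559 -0.073 ]
 [ 0.4587 -0.0558]
 [ 0.4896  0.2982]] [0.5733 0.1128]
0.3562363298068916 theta -5.328602424307521
0.3554140155681395 theta -4.995520514108083
0.20000289795735826 theta -4.749605488322026
0.19793013619614924 theta -4.983327695991862
grip [0.57470792 0.13087622 0.135     ]
```

```bash
python3 -m jog '[{"linear":[0,0,0],"roll":-1},{"linear":[0,0,0],"roll":-1},{"linear":[0,0,0],"roll":-1},{"linear":[0,0,0],"roll":-1},{"linear":[0,0,0],"roll":-1},{"linear":[0,0,0],"roll":-1},{"linear":[0,0,0],"roll":-1},{"linear":[0,0,0],"roll":-1},{"linear":[0,0,0],"roll":-1},{"linear":[0,0,0],"roll":-1},{"linear":[0,0,0],"roll":-1},{"linear":[0,0,0],"roll":-1}]' 1
python3 -m jog '[{"linear":[0,0,0],"roll":-1},{"linear":[0,0,0],"roll":-1},{"linear":[0,0,0],"roll":0},{"linear":[0,0,0],"roll":0}]'
cat > go.py <<'E'
import sys
from h import *
def go(t):
    s=env.observe(); p=s["position"]; R=s["tool_rot"]
    print("pos",p.round(4),"yaw",np.degrees(np.arctan2(R[1,0],R[0,0])).round(2),"t",s["time_s"],"w",round(s["grip_width"],4),"F",np.round(s["ft_force"],1))
    print("units",(R.T@(np.array(t)-p)/.04).round(3))
if __name__=="__main__": go([float(a) for a in sys.argv[1:4]])
E
python3 go.py .564 -.3195 .1
```

```text
time_s: 1.2
position: [0.1429, -0.531, 0.2311]
tool_rot: [[0.254, 0.967, -0.0], [0.967, -0.254, 0.0], [0.0, -0.0, -1.0]]
ft_force: [0.4, -0.2, -0.2]
grip_width: 0.0855
gripper_force: 0.0
time_s: 1.53
position: [0.1429, -0.531, 0.2312]
tool_rot: [[0.089, 0.996, -0.0], [0.996, -0.089, 0.0], [0.0, -0.0, -1.0]]
ft_force: [-0.4, -0.6, -0.4]
grip_width: 0.0854
gripper_force: 0.0
pos [ 0.1429 -0.531   0.2312] yaw 84.91 t 1.5333 w 0.0854 F [-0.4 -0.6 -0.4]
units [ 6.201 10.017  3.281]
```

```bash
python3 -m jog '[{"linear":[0.5,0.8,0.2],"roll":0},{"linear":[0.5,0.8,0.2],"roll":0},{"linear":[0.5,0.8,0.2],"roll":0},{"linear":[0.5,0.8,0.2],"roll":0},{"linear":[0.5,0.8,0.2],"roll":0},{"linear":[0.5,0.8,0.2],"roll":0},{"linear":[0.5,0.8,0.2],"roll":0},{"linear":[0.5,0.8,0.2],"roll":0},{"linear":[0.5,0.8,0.2],"roll":0},{"linear":[0.5,0.8,0.2],"roll":0},{"linear":[0.5,0.8,0.2],"roll":0},{"linear":[0.5,0.8,0.2],"roll":0}]'|head -2; python3 go.py .564 -.3195 .06
```

```text
time_s: 2.53
position: [0.5477, -0.3239, 0.1349]
pos [ 0.5477 -0.3239  0.1349] yaw 84.89 t 2.5333 w 0.0856 F [-0.  -0.4  0.2]
units [0.146 0.396 1.872]
```

```bash
python3 -m jog '[{"linear":[0.15,0.4,0.4],"roll":0},{"linear":[0,0,0.7],"roll":0},{"linear":[0,0,0.7],"roll":0},{"linear":[0,0,0],"roll":0},{"linear":[0,0,0],"roll":0}]'|head -2; python3 go.py .564 -.3195 .0
python3 - <<'E'
from h import *
n=cv2.resize(optics.get_image("scene")[250:370,90:250],None,fx=4,fy=4,interpolation=cv2.INTER_CUBIC)
cv2.imwrite("pics/pre.png",n[...,::-1])
E
```

```text
time_s: 2.95
position: [0.5622, -0.3202, 0.0627]
pos [ 0.5622 -0.3202  0.0627] yaw 84.96 t 2.95 w 0.0851 F [-0.7  0.5  0.1]
units [0.019 0.046 1.566]
```

View pics/pre.png

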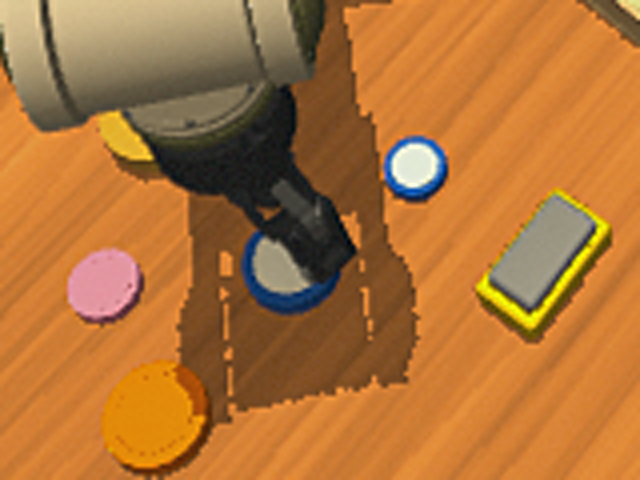

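The scene crop shows the open fingers above the large lid, at crop (292,270). I'll go down, close with a light grip and lift.

```bash
python3 -m jog '[{"linear":[0,0.04,0.5],"roll":0},{"linear":[0,0,0.5],"roll":0},{"linear":[0,0,0.3],"roll":0},{"linear":[0,0,0.2],"roll":0},{"linear":[0,0,0],"roll":0},{"linear":[0,0,0],"roll":0}]'; python3 go.py .564 -.3195 .0
```

```text
time_s: 3.5
position: [0.5645, -0.3211, 0.0043]
tool_rot: [[0.087, 0.996, 0.001], [0.996, -0.087, -0.001], [-0.001, 0.001, -1.0]]
ft_force: [0.1, -0.1, -0.2]
grip_width: 0.085
gripper_force: 0.0
pos [ 0.5645 -0.3211  0.0043] yaw 85.03 t 3.5 w 0.085 F [ 0.1 -0.1 -0.2]
units [ 0.038 -0.017  0.108]
```

```bash
python3 -m jog '[{"linear":[0.04,0,0.08],"roll":0},{"linear":[0,0,0],"roll":0}]'|head -2; python3 -m jog '[{"linear":[0,0,0],"roll":0},{"linear":[0,0,0],"roll":0},{"linear":[0,0,0],"roll":0},{"linear":[0,0,0],"roll":0},{"linear":[0,0,0],"roll":0},{"linear":[0,0,0],"roll":0},{"linear":[0,0,0],"roll":0},{"linear":[0,0,0],"roll":0},{"linear":[0,0,0],"roll":0},{"linear":[0,0,0],"roll":0}]' -1 25
```

```text
time_s: 3.67
position: [0.5646, -0.319, 0.0007]
time_s: 4.5
position: [0.5645, -0.3191, 0.0009]
tool_rot: [[0.086, 0.996, 0.001], [0.996, -0.086, -0.001], [-0.001, 0.001, -1.0]]
ft_force: [-0.6, 0.9, 6.0]
grip_width: 0.058
gripper_force: 26.5
```

```bash
python3 -m jog '[{"linear":[0,0,-0.3],"roll":0},{"linear":[0,0,-0.6],"roll":0},{"linear":[0,0,-0.8],"roll":0},{"linear":[0.4,0,-0.7],"roll":0},{"linear":[0.8,0,-0.4],"roll":0},{"linear":[0.9,0,0],"roll":0},{"linear":[0.9,0,0],"roll":0},{"linear":[0.9,0,0],"roll":0},{"linear":[0.9,0,0],"roll":0},{"linear":[0.9,0,0],"roll":0},{"linear":[0.9,0,0],"roll":0},{"linear":[0.5,0,0],"roll":0}]'; python3 go.py .5926 .0095 .0
```

```text
time_s: 5.5
position: [0.5886, -0.0325, 0.1129]
tool_rot: [[0.084, 0.996, 0.0], [0.996, -0.084, 0.001], [0.001, 0.0, -1.0]]
ft_force: [0.7, 0.8, -1.1]
grip_width: 0.0582
gripper_force: 27.1
pos [ 0.5886 -0.0325  0.1129] yaw 85.18 t 5.5 w 0.0582 F [ 0.7  0.8 -1.1]
units [1.054 0.01  2.824]
```

```bash
python3 - <<'E'
from h import *
p=env.observe()["position"]; t=p+[0,0,.015]
o=[]
for n in("top","scene"):
    im=optics.get_image(n); u=proj(n,t); print(n,u,proj(n,[.5926,.0095,.056])); x,y=int(u[0]),int(u[1])
    a=im[y-45:y+45,x-45:x+45].copy(); o.append(cv2.resize(a,None,fx=4.4,fy=4.4,interpolation=cv2.INTER_CUBIC)); print("crop origin",x-45,y-45)
cv2.imwrite("pics/held.png",np.hstack(o)[...,::-1])
E
```

```text
top [277.0158746  174.54185431] [262.00360225 179.17484523]
crop origin 232 129
scene [242.61967961 213.77774217] [254.17419067 219.42144451]
crop origin 197 168
```

View pics/held.png

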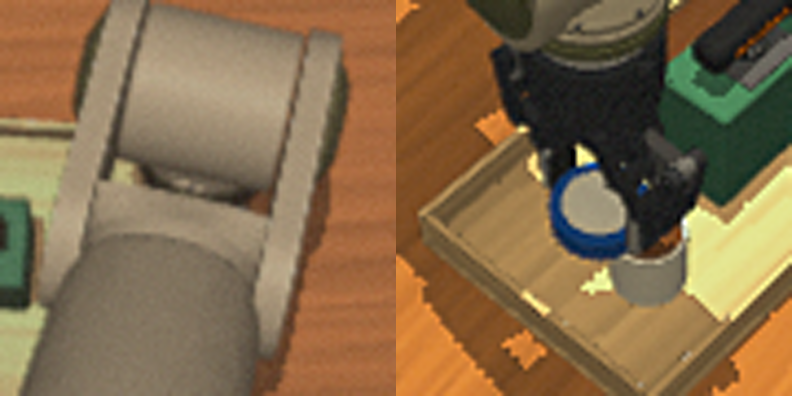

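The top view is blocked by the arm. The scene crop shows the lid held level, with the jar behind it at about (262,228) in the full picture. I'll fit the visible arc of the white disc to check how it's centred in the fingers.

```bash
python3 - <<'E'
from h import *
from scipy.optimize import least_squares
p=env.observe()["position"]; z=p[2]+.015
res=[]
for i in range(3):
    im=optics.get_image("scene"); h=cv2.cvtColor(im,cv2.COLOR_RGB2HSV)
    for nm,R in(("white",.0206),("blue",.029)):
        blue=cv2.inRange(h,(95,110,40),(130,255,255)); b=blue[190:236,225:260]
        if nm=="white":
            m=cv2.inRange(h,(0,0,110),(179,90,255)); w=np.zeros_like(m); w[200:228,232:248]=255; m&=w
            k=max(cv2.findContours(m,cv2.RETR_EXTERNAL,cv2.CHAIN_APPROX_NONE)[0],key=len)[:,0,:]
            # keep boundary points that touch blue outside
            d=cv2.dilate(blue,np.ones((3,3))); k=np.array([q for q in k if d[q[1],q[0]]])
            P=np.array([plane("scene",q,z)[:2] for q in k])
            s=least_squares(lambda c:np.hypot(*(P-c).T)-R,p[:2],loss="soft_l1",f_scale=.001)
            res.append(s.x); print(len(k),s.x.round(4),np.std(s.fun).round(4))
print("tcp",p.round(4),"est-tcp",(np.mean(res,0)-p[:2]).round(4))
E
```

```text
26 [ 0.5882 -0.0347] 0.0007
29 [ 0.5881 -0.0368] 0.0008
27 [ 0.5883 -0.0382] 0.0009
tcp [ 0.5888 -0.0328  0.1129] est-tcp [-0.0006 -0.0037]
```

```bash
python3 -m jog '[{"linear":[0.5,0,0.4],"roll":0},{"linear":[0.58,0.01,0.4],"roll":0},{"linear":[0,0,0.2],"roll":0},{"linear":[0,0,0],"roll":0},{"linear":[0,0,0],"roll":0}]'|head -2; python3 go.py .593 .011 .058
```

```text
time_s: 6.17
position: [0.593, 0.0056, 0.0722]
pos [0.593  0.0056 0.0722] yaw 84.99 t 6.1667 w 0.058 F [0.3 0.4 0.6]
units [ 0.134 -0.012  0.355]
```

```bash
python3 -m jog '[{"linear":[0.13,-0.01,0.1],"roll":0},{"linear":[0,0,0.12],"roll":0},{"linear":[0,0,0.1],"roll":0},{"linear":[0,0,0],"roll":0}]'|head -2; python3 go.py .593 .011 .044; python3 -m jog '[{"linear":[0,0,0.1],"roll":0},{"linear":[0,0,0],"roll":0}]'|head -2; python3 go.py .593 .011 .044
python3 - <<'E'
from h import *
im=optics.get_image("scene"); a=cv2.resize(im[175:255,210:310],None,fx=6,fy=6,interpolation=cv2.INTER_CUBIC); cv2.imwrite("pics/fit.png",a[...,::-1])
E
```

```text
time_s: 6.5
position: [0.5926, 0.0118, 0.0586]
pos [0.5926 0.0118 0.0586] yaw 85.03 t 6.5 w 0.0583 F [-0.4  0.6 -0.8]
units [-0.02   0.012  0.366]
time_s: 6.67
position: [0.5931, 0.012, 0.0551]
pos [0.5931 0.012  0.0551] yaw 85.05 t 6.6667 w 0.0579 F [0.6 1.1 2.6]
units [-0.026 -0.     0.278]
```

View pics/fit.png

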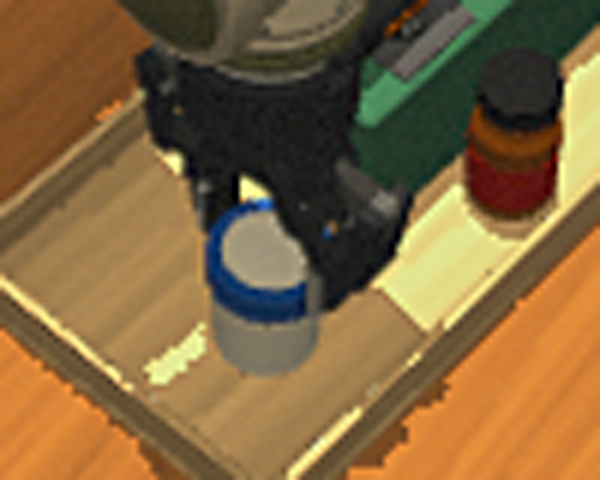

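The crop shows the lid over the jar and nearly concentric: lid left edge at 207, jar from 213 to 319. I'll go down gently and watch the force.

```bash
for i in 1 2; do python3 -m jog '[{"linear":[0,0,0.08],"roll":0},{"linear":[0,0,0],"roll":0},{"linear":[0,0,0],"roll":0}]'|head -1;python3 go.py .593 .011 .044; done
```

```text
time_s: 6.97
pos [0.5929 0.0119 0.0521] yaw 85.06 t 6.9667 w 0.0579 F [-0.2 -2.6  0.6]
units [-0.023  0.004  0.201]
time_s: 7.22
pos [0.5929 0.0118 0.0487] yaw 85.05 t 7.2167 w 0.0582 F [-1.1 -2.4  2.2]
units [-0.019  0.004  0.118]
```

```bash
for i in 1 2; do python3 -m jog '[{"linear":[-0.015,0,0.06],"roll":0},{"linear":[0,0,0],"roll":0},{"linear":[0,0,0],"roll":0}]'|head -1;python3 go.py .593 .011 .044; done
```

```text
time_s: 7.47
pos [0.593  0.0115 0.0465] yaw 85.05 t 7.4667 w 0.058 F [-0.1 -2.5  2.4]
units [-0.012  0.002  0.062]
time_s: 7.72
pos [0.593  0.011  0.0444] yaw 85.06 t 7.7167 w 0.058 F [-1.  -2.6  5. ]
units [-0.001 -0.     0.011]
```

```bash
for i in 1 2; do python3 -m jog '[{"linear":[0,0,0.03],"roll":0},{"linear":[0,0,0],"roll":0},{"linear":[0,0,0],"roll":0}]'|head -1;python3 go.py .593 .011 .044; done
```

```text
time_s: 7.97
pos [0.5931 0.011  0.0439] yaw 85.06 t 7.9667 w 0.0582 F [-2.4 -1.5 10.7]
units [-0.001 -0.002 -0.002]
time_s: 8.22
pos [0.5931 0.011  0.0437] yaw 85.07 t 8.2167 w 0.058 F [-5.8 -1.1 19.3]
units [-0.001 -0.003 -0.007]
```

```bash
python3 -m jog '[{"linear":[0,0,-0.03],"roll":0},{"linear":[0,0,0],"roll":0}]' |sed -n '1,2p;4p'; python3 -m jog '[{"linear":[0,0,0],"roll":0},{"linear":[0,0,0],"roll":0},{"linear":[0,0,0],"roll":0},{"linear":[0,0,0],"roll":0},{"linear":[0,0,0],"roll":0},{"linear":[0,0,0],"roll":0}]' 1; python3 -m jog '[{"linear":[0,0,-0.3],"roll":0},{"linear":[0,0,-0.6],"roll":0},{"linear":[0,0,-1],"roll":0},{"linear":[0,0,-1],"roll":0},{"linear":[0,0,-0.8],"roll":0},{"linear":[-0.8,0,0],"roll":0},{"linear":[-0.8,0,0],"roll":0},{"linear":[-0.8,0,0],"roll":0},{"linear":[0,0,0],"roll":0}]'; python3 - <<'E'
from h import *
im=optics.get_image("scene"); a=cv2.resize(im[190:250,220:300],None,fx=7,fy=7,interpolation=cv2.INTER_CUBIC); cv2.imwrite("pics/seat.png",a[...,::-1])
E
```

```text
time_s: 8.38
position: [0.5931, 0.0109, 0.0438]
ft_force: [-2.2, -1.2, 10.5]
time_s: 8.88
position: [0.5928, 0.011, 0.0427]
tool_rot: [[0.086, 0.996, -0.0], [0.996, -0.086, 0.0], [0.0, -0.0, -1.0]]
ft_force: [-0.1, 0.3, 0.5]
grip_width: 0.0856
gripper_force: 0.0
time_s: 9.63
position: [0.5842, -0.0893, 0.1908]
tool_rot: [[0.09, 0.996, 0.0], [0.996, -0.09, -0.001], [-0.001, 0.0, -1.0]]
ft_force: [-0.2, 0.0, -0.7]
grip_width: 0.085
gripper_force: 0.0
```

View pics/seat.png

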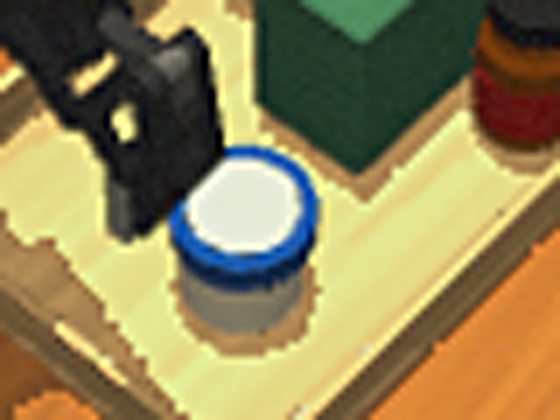

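The crop shows the lid seated level on the jar and released, with the jar upright. Next is the button, with shut fingers.

```bash
python3 -m jog '[{"linear":[0.8,0,0],"roll":0},{"linear":[0.9,0,0],"roll":0},{"linear":[0.9,0,0],"roll":0},{"linear":[0.9,0,0],"roll":0},{"linear":[0.9,0,0],"roll":0},{"linear":[0.9,0,0],"roll":0},{"linear":[0.9,0,0],"roll":0},{"linear":[0.9,0,0],"roll":0},{"linear":[0.5,0,0],"roll":0},{"linear":[0,0,0],"roll":0},{"linear":[0,0,0],"roll":0}]' -1|head -2;python3 go.py .585 .2315 .125
```

```text
time_s: 10.6
position: [0.6102, 0.2198, 0.1905]
pos [0.6102 0.2198 0.1905] yaw 85.21 t 10.6 w 0.0001 F [-0.  -1.4  0.2]
units [ 0.24  -0.65   1.638]
```

```bash
python3 -m jog '[{"linear":[0.24,-0.65,0],"roll":0},{"linear":[0,0,0.8],"roll":0},{"linear":[0,0,0.7],"roll":0},{"linear":[0,0,0.1],"roll":0},{"linear":[0,0,0],"roll":0}]'|head -1;python3 go.py .585 .2315 .112
python3 -m jog '[{"linear":[0,0,0.1],"roll":0},{"linear":[0,0,0.1],"roll":0},{"linear":[0,0,0],"roll":0}]'|head -1;python3 go.py .585 .2315 .112
```

```text
time_s: 11.02
pos [0.5851 0.229  0.1258] yaw 84.99 t 11.0167 w 0.0 F [ 0.  -0.3  0.5]
units [ 0.063 -0.007  0.345]
time_s: 11.27
pos [0.5867 0.2297 0.1199] yaw 85.03 t 11.2667 w 0.0 F [ 1.7 -0.8  1.8]
units [ 0.041 -0.048  0.199]
```

```bash
for i in 1 2 3; do python3 -m jog '[{"linear":[0,0,0.06],"roll":0},{"linear":[0,0,0],"roll":0}]'|head -1;python3 go.py .585 .2315 .112; done
```

```text
time_s: 11.43
pos [0.5866 0.2297 0.1174] yaw 85.04 t 11.4333 w -0.0002 F [ 2.8 -2.   5. ]
units [ 0.04  -0.044  0.135]
time_s: 11.6
pos [0.5866 0.2298 0.116 ] yaw 85.05 t 11.6 w -0.0001 F [ 2.  -3.  10.5]
units [ 0.039 -0.045  0.1  ]
time_s: 11.77
pos [0.5868 0.2298 0.1157] yaw 85.06 t 11.7667 w -0.0003 F [-3.9 -3.6 24.1]
units [ 0.038 -0.048  0.093]
```

The button bottomed out at about 24 N. I'll back off, check that the handle has come free, and move above the grip with the fingers open.

```bash
python3 -m jog '[{"linear":[0,0,-0.5],"roll":0},{"linear":[0,0,-0.9],"roll":0},{"linear":[0,0,-0.9],"roll":0},{"linear":[-0.8,0,-0.3],"roll":0},{"linear":[-0.8,0,0],"roll":0},{"linear":[-0.8,0,0],"roll":0},{"linear":[0,0,0],"roll":0},{"linear":[0,0,0],"roll":0}]' 1|head -1;python3 go.py .575 .1325 .125
python3 - <<'E'
from h import *
im=optics.get_image("scene"); a=cv2.resize(im[110:230,210:340],None,fx=4.5,fy=4.5,interpolation=cv2.INTER_CUBIC); cv2.imwrite("pics/hand.png",a[...,::-1])
E
```

```text
time_s: 12.43
pos [0.5771 0.1334 0.2155] yaw 84.93 t 12.4333 w 0.0854 F [-1.1  0.8 -0.2]
units [-0.027 -0.047  2.264]
```

View pics/hand.png

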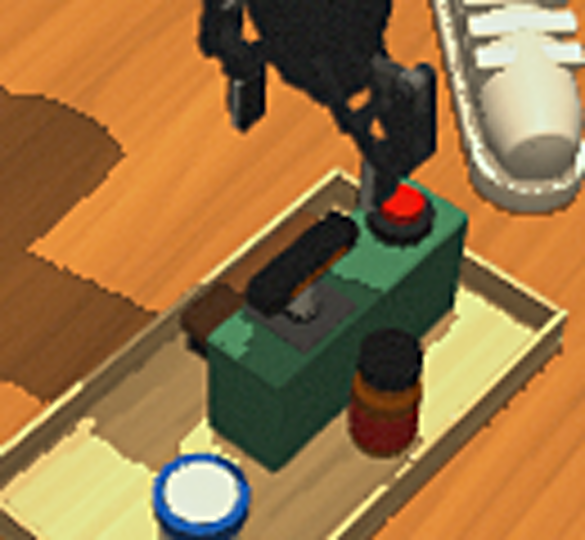

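The handle has sprung up: the grip bar is at crop (303,263) with the tube showing below it, and the button is back out. Next I'll go down and take the grip.

```bash
python3 -m jog '[{"linear":[-0.03,-0.04,0.8],"roll":0},{"linear":[0,0,0.8],"roll":0},{"linear":[0,0,0.4],"roll":0},{"linear":[0,0,0.26],"roll":0},{"linear":[0,0,0],"roll":0},{"linear":[0,0,0],"roll":0}]'|head -1;python3 go.py .575 .1325 .125
python3 -m jog '[{"linear":[0,0,0],"roll":0},{"linear":[0,0,0],"roll":0},{"linear":[0,0,0],"roll":0},{"linear":[0,0,0],"roll":0},{"linear":[0,0,0],"roll":0},{"linear":[0,0,0],"roll":0},{"linear":[0,0,0],"roll":0},{"linear":[0,0,0],"roll":0},{"linear":[0,0,0],"roll":0},{"linear":[0,0,0],"roll":0},{"linear":[0,0,0],"roll":0},{"linear":[0,0,0],"roll":0}]' -1 60
```

```text
time_s: 12.98
pos [0.576  0.134  0.1257] yaw 85.11 t 12.9833 w 0.0855 F [ 0.5 -0.7  0.2]
units [-0.041 -0.022  0.017]
time_s: 13.98
position: [0.5767, 0.1332, 0.1258]
tool_rot: [[0.087, 0.996, 0.002], [0.996, -0.087, 0.0], [0.0, 0.002, -1.0]]
ft_force: [5.5, 0.4, 0.6]
grip_width: 0.0227
gripper_force: 61.6
```

```bash
python3 -m jog '[{"linear":[0,0.03,-0.2],"roll":0},{"linear":[0,0,-0.3],"roll":0},{"linear":[0,0,-0.3],"roll":0},{"linear":[0,0,-0.3],"roll":0},{"linear":[0,0,-0.3],"roll":0},{"linear":[0,0,-0.3],"roll":0},{"linear":[0,0,-0.3],"roll":0},{"linear":[0,0,-0.3],"roll":0},{"linear":[0,0,-0.1],"roll":0},{"linear":[0,0,0],"roll":0},{"linear":[0,0,0],"roll":0}]'; python3 go.py .577 .1332 .231
```

```text
time_s: 14.9
position: [0.5767, 0.1332, 0.2209]
tool_rot: [[0.086, 0.996, -0.001], [0.996, -0.086, 0.0], [-0.0, -0.001, -1.0]]
ft_force: [1.1, -0.0, -3.0]
grip_width: 0.0229
gripper_force: 61.7
pos [0.5767 0.1332 0.2209] yaw 85.05 t 14.9 w 0.0229 F [ 1.1 -0.  -3. ]
units [ 0.001  0.007 -0.254]
```

```bash
for i in 1 2 3; do python3 -m jog '[{"linear":[0,0,-0.08],"roll":0},{"linear":[0,0,0],"roll":0},{"linear":[0,0,0],"roll":0}]'|head -1; python3 go.py .577 .1332 .231;done
```

```text
time_s: 15.15
pos [0.5767 0.1332 0.2242] yaw 85.06 t 15.15 w 0.0232 F [ 1.4  0.3 -3.7]
units [ 0.001  0.007 -0.17 ]
time_s: 15.4
pos [0.5767 0.1332 0.2278] yaw 85.06 t 15.4 w 0.0233 F [ 0.2  0.2 -3.7]
units [ 0.001  0.006 -0.081]
time_s: 15.65
pos [0.5768 0.1332 0.2313] yaw 85.06 t 15.65 w 0.0231 F [-0.4  0.5 -3.4]
units [0.001 0.006 0.006]
```

```bash
for i in 1 2 3; do python3 -m jog '[{"linear":[0,0,-0.05],"roll":0},{"linear":[0,0,0],"roll":0},{"linear":[0,0,0],"roll":0}]'|head -1; python3 go.py .577 .1332 .231;done
```

```text
time_s: 15.9
pos [0.5767 0.1332 0.2317] yaw 85.06 t 15.9 w 0.0228 F [  2.5   0.9 -16.7]
units [0.002 0.008 0.019]
time_s: 16.15
pos [0.5766 0.1331 0.2319] yaw 85.05 t 16.15 w 0.023 F [  5.9   0.6 -28.5]
units [0.002 0.011 0.022]
time_s: 16.4
pos [0.5765 0.1331 0.2321] yaw 85.05 t 16.4 w 0.023 F [  8.6   2.  -38.5]
units [0.004 0.013 0.026]
```

The handle is rigid at the second stop: it rose 106 mm against about 105 expected. I'll ease the pull to about 15 N, check, and hand in.

```bash
python3 -m jog '[{"linear":[0,0,0.09],"roll":0},{"linear":[0,0,0],"roll":0},{"linear":[0,0,0],"roll":0},{"linear":[0,0,0],"roll":0},{"linear":[0,0,0],"roll":0}]'
python3 - <<'E'
from h import *
im=optics.get_image("scene"); a=cv2.resize(im[80:260,190:350],None,fx=3.3,fy=3.3,interpolation=cv2.INTER_CUBIC); cv2.imwrite("pics/end.png",a[...,::-1])
E
```

```text
time_s: 16.82
position: [0.5766, 0.1332, 0.2319]
tool_rot: [[0.086, 0.996, -0.002], [0.996, -0.086, 0.0], [-0.0, -0.002, -1.0]]
ft_force: [4.8, 0.8, -26.6]
grip_width: 0.0226
gripper_force: 64.4
```

View pics/end.png

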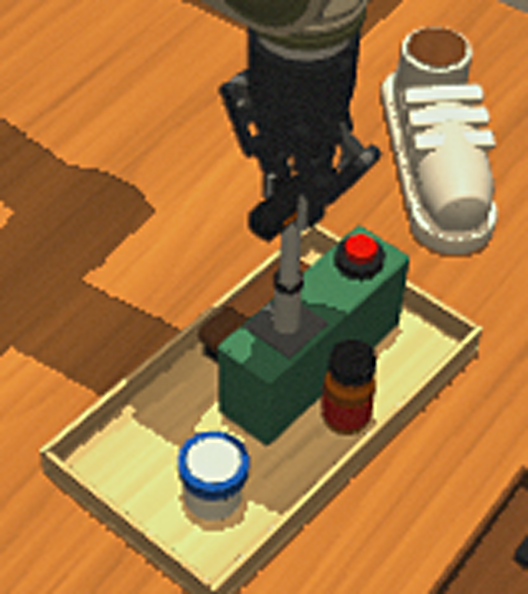

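The crop shows both tubes drawn out and the grip held at (285,210). The button is out at (361,248), the lid is level on the jar at (214,465), and nothing else has moved.

```bash
python3 -c "
from rig import env
print(env.close_job())"
```

```text
the job is handed in; nothing more can be done
None
```

The job is handed in (no verdict returned): the blue lid sits level on the jar, the button was pressed and is back out, and the arm is holding the handle at its second stop, pulling about 27 N, at about 17 s of the 64 s allowed.

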